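# Close a split panel with a capstan turnbuckle

## Robot

A 6-joint arm with a two-finger parallel gripper is mounted at the origin on the work surface. World frame = base frame: x ahead of the robot, y to its left, z up, the work surface at z = 0. Lengths are in m, angles in rad, forces in N, time in s.
With the tool pointing down it reaches from about 0.25 to 0.8 m from the base axis. Payload 8.5 kg.
Tool frame: the origin (TCP) lies at the very end of the fingers, on their centre line; the grasp point (between the pads) lies 19 mm behind it; z points along the fingers, y is the direction in which the jaws open and shut (so a half turn about z gives the same grasp; the last joint's range is limited). The gripper opens to 85 mm and grips with 20 to 120 N. Pads are 22 mm wide; open, the fingers measure 114 mm over their backs; the gripper's body (76 mm by 85 mm) begins 54 mm behind the grasp point. The pads swing forward as they close: fully open they stand 13 mm farther back than shut.
Start: joints at [1.255, 0.238, -0.013, 1.319, 0, 1.571], TCP at [0.163, 0.499, 0.231] pointing down, gripper open.
Joint ranges: [-2.66, 2.66], [-1.03, 1.9], [-1.14, 1.46], [-1.82, 2.27], [-1.45, 1.34], [-3.14, 3.14]. Speed limits (rad/s): [2.22, 2.22, 2.79, 3.14, 3.14, 3.14].

## Interface

Orientations are given as a unit quaternion [x, y, z, w].
In Python, from workcell import manip gives the robot as it stands.
- The arm moves only by the tool send_rows, never from a script. Its argument "moves" is a list of rows, each a list of 3 entries, a list of its own where there are three numbers: the finger opening in mm, from 0 to 85.4, then the shift along the tool's x, y, z in units of 40 mm (1.0 is 40 mm), then the turn about the tool's z in units of 6 degrees (1.0 is 6 degrees). A call has 1 to 8 rows; each row shifts and turns the pose as measured when the row begins, along the tool's axes as they then stand; what a row does not reach is not made up. A row lasts 1/10 s, in which the tool goes at most 50 mm and 8.59 degrees, less where a joint would pass 70% of its speed; a pose out of reach is approached as far as the arm can. A call is refused whole if a number of a shift passes 1 or a number of a turn 1, either way. A call with a gripper value outside its range is refused whole. The fingers move at their own pace and stop on an object; "grip_force" is the grip in N (left out, the last holds). Time passes only in rows, so rows that do not move let the fingers close. It gives the time, the measured TCP pose, the force and the opening at its end, in the units of the state.
- manip.sense(): the state, without advancing time (a new reading comes with each control period).
- manip.get_image(name): name is "side" or "top"; returns a dict with "pixels" (480x640x3 uint8, red, green, blue), "depth" (480x640 float32, m along the optical axis (not along the pixel's ray), 0 where there is no reading), "camera_matrix" (3x3 intrinsics, pixels), "view" (4x4, takes a point from world to camera coordinates). Camera axes: x right, y down, z forward; pixel columns grow to the right and rows downward; lengths in m; the calibration is good to about 2 mm. A picture is of the moment at which its call begins.
- manip.job_done(): hands the job in, once; it reports no verdict.
The state is a dict: "time_s": time; "joint_pos": joint angles; "joint_vel": joint speeds; "joint_torque": joint torques, N m; "tool_pos": TCP position; "ee_rot": TCP orientation; "wrist_force": force on the tool from outside, world axes, zero at the start; "torque": the same for the moment, N m; "finger_gap": finger opening in m.
Only numpy, scipy, OpenCV 4.12 (cv2) and the standard library are available. Lean on these libraries where they do the work, as an engineer would, in place of code of your own. Each camera call takes 0.05 s, during which the arm holds its last target.

## Task

Close the clamp on the split painted panel: turn the spoked middle body of the turnbuckle, tipping its upper spokes over towards the panel again and again, until it stops and both jaws have drawn the two halves together with the joint closed. Do not press on the painted halves, and leave the other things on the table where they are.

Things in the scene. Friction and masses are not known exactly. Their poses are not given: they have to be found in the camera images.
- jig: Edge-joining clamp fixed to the table, at a different place and yaw each time. Plywood bed 12 mm thick, x -117 to +138, y -135 to +135 mm about its origin, which is on the table surface. Its x axis points from the turnbuckle to the panel (roughly away from the robot), y along the turnbuckle, z up.
- hub (a point): Centre of the turnbuckle body, at x -85, y 0, z 85 mm in the clamp's frame; axes as the clamp's, it does not move or turn with the body. The body turns here about the clamp's y axis: dark, 96 mm long, 26 mm dia, with a middle hub 34 mm dia and 24 mm wide carrying four spokes.
- red_ball (a point): Centre of the red ball on one of four spokes, 90 degrees apart in the plane y = 0 of the clamp. Spokes: steel bars 10 mm dia with a 16 mm ball at the end (one red, three black), ball centre 58 mm from the axis, 66 mm over all. The point's z axis points outward along the red spoke. Spokes clear the bed. Grippy pads sliding up a spoke that leans 40 degrees or more can jam it: follow its arc.
- sleeve (a joint): Turn of the turnbuckle body, rad: at 0 (fully open) the red spoke points up; growing values carry the uppermost spoke to the clamp's +x, towards the panel, and draw both jaws in 12 mm per turn each. Hard stop at 4.71 = fully closed. Starts between 0 and 1.5. Friction about 0.15 Nm (3 to 7 N at a spoke); stays where it is left; the jaws cannot be pushed by hand.
- lug_left (a point): Middle of the top of the left jaw's upright lug (30 x 20 mm, 102 mm above the table), which holds a threaded rod; the right jaw mirrors it at -y. The aluminium jaw bars, 24 mm wide and 35 mm high, run along x from -106 to +130 mm in the clamp's frame; inner faces at y = +-79 mm fully open, +-70 mm closed.
- half_left: Left half (clamp's +y side) of a split painted wooden panel, loose, lying flat on the bed between the jaws: 110 (x) x 70 (y) x 12 mm, 110 g; origin at the centre of its underside, 12 mm above the table, x about +70 mm in the clamp's frame; axes as the clamp's. Fully closed jaws leave 0.6 mm of play in all.
- half_left_near (a point): Upper corner of the left half on the split edge, at its end nearer to the turnbuckle.
- half_left_far (a point): Upper corner of the left half on the split edge, at its end farther from the turnbuckle.
- half_right: Right half (clamp's -y side) of a split painted wooden panel, loose, lying flat on the bed between the jaws: 110 (x) x 70 (y) x 12 mm, 110 g; origin at the centre of its underside, 12 mm above the table, x about +70 mm in the clamp's frame; axes as the clamp's. Fully closed jaws leave 0.6 mm of play in all.
- half_right_near (a point): Upper corner of the right half on the split edge, at its end nearer to the turnbuckle.
- half_right_far (a point): Upper corner of the right half on the split edge, at its end farther from the turnbuckle.
- glue: Bystander: small white glue bottle with green cap, 44 dia x 110 tall, stands beside the clamp; origin in the middle of its underside.
- weight: Bystander: brass weight with a narrow knob, 48 dia x 66 tall, stands beside the clamp; origin in the middle of its underside.
- wax: Bystander: amber jar, 60 dia x 55 tall; origin in the middle of its underside.
- cup: Bystander: white cup, 72 dia x 85 tall; origin in the middle of its underside.
- brush: Bystander: brush lying on the table; origin on its long (x) axis, underside; 150 to 260 mm long, lower than 30 mm.
- spatula: Bystander: spatula lying on the table; origin on its long (x) axis, underside; 150 to 260 mm long, lower than 30 mm.
- varnish: Bystander: glass jar with white cap, 52 dia x 90 tall; origin in the middle of its underside.

How it is judged:
At the end, for the whole second after the job is handed in: The turnbuckle is turned home (within 0.3 rad of its stop) and at rest, and the two halves lie flat on the bed, still, with less than 2 mm between their split edges at both ends (value of joint sleeve above 4.41 rad and y of each of half_left_near, half_left_far in the frame of half_right below 0.037 m and velocity of joint sleeve below 0.05 rad/s and linear speed of each of half_left, half_right below 0.01 m/s and angle between each of half_left, half_right's own z axis and vertical below 0.05 rad and z of each of half_left, half_right in the frame of jig below 0.015 m); the robot touches nothing.
It fails at once if the robot presses on the painted halves (over 3 N) (contact force between any of the fingers, the arm and half_left above 3 N or contact force between any of the fingers, the arm and half_right above 3 N).
It fails at once if a bystander is moved by more than 25 mm (distance of any of glue, weight, wax, cup, brush, spatula, varnish from where it was at the start of the episode above 0.025 m).
It also fails if it takes over 51 s, if anything falls off the work surface, if the arm or the gripper's body presses on something with over 40 N, if the wrist force passes 120 N, or if a joint passes its speed limit or range.

## Working session

There is one attempt and no reset: what is moved stays moved. The work goes in short steps, Python scripts to look and compute and a tool call to move; the robot and the scene stay as the last step left them, time stands still between calls to the robot, and variables do not carry over. Pictures are saved under pics/ and viewed, and the job is handed in when it is done.

Besides the shell and the picture viewer there is one more tool, called as name([rows], argument=value, ...), one row to a line, values as JSON. send_rows: Moves the arm, as the interface text tells. Its arguments: {"type":"object","properties":{"moves":{"type":"array","items":{"type":"array"}},"grip_force":{"type":"number"}},"required":["moves"]}

```bash
ls; mkdir -p pics; python3 - <<'E'
from workcell import manip
import cv2,numpy as np
print(manip.sense())
for n in("side","top"):
    d=manip.get_image(n); cv2.imwrite(f"pics/{n}0.png",d["pixels"][:,:,::-1]); np.savez(f"{n}0.npz",**d)
    print(n,d["camera_matrix"],d["view"])
E
```

```text
pics
{'time_s': 0.0, 'joint_pos': array([ 1.25497573e+00,  2.38767405e-01, -1.42806494e-02,  1.31918992e+00,
       -3.75764845e-06,  1.57078861e+00]), 'joint_vel': array([ 2.36779927e-05,  6.19943763e-04, -1.96387829e-03,  7.87095199e-04,
        1.31372797e-03,  5.67867580e-04]), 'joint_torque': array([ 1.84932134e-03, -5.38786197e+01,  3.46436298e+01,  1.85157656e-02,
        1.73456569e-04, -1.79082605e-05]), 'tool_pos': array([0.16293209, 0.49862948, 0.23067436]), 'ee_rot': array([ 1.57250994e-01,  9.87558406e-01, -7.12152471e-04, -1.11500673e-04]), 'wrist_force': array([-0.02765707,  0.77684497,  0.12379784]), 'torque': array([-0.01497488,  0.01069335,  0.04734824]), 'finger_gap': 0.08509698890017728}
side [[588.57707768   0.         325.43947185]
 [  0.         588.57707768 242.51738775]
 [  0.           0.           1.        ]] [[-0.99463083 -0.10330025  0.00620987  0.60235174]
 [-0.07038485  0.63127329 -0.77236002  0.15795794]
 [ 0.07586485 -0.76865017 -0.63515465  1.3849047 ]
 [ 0.          0.          0.          1.        ]]
top [[498.65692655   0.         329.94602664]
 [  0.         498.65692655 238.19013938]
 [  0.           0.           1.        ]] [[-0.02632212 -0.99964908  0.00297847 -0.02311637]
 [-0.99009434  0.02565924 -0.13803915  0.60768457]
 [ 0.13791428 -0.00658244 -0.9904223   1.34461603]
 [ 0.          0.          0.          1.        ]]
```

View pics/side0.png

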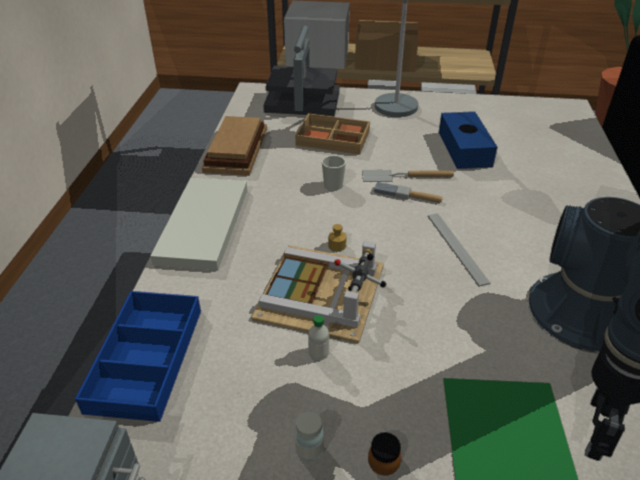

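View pics/top0.png

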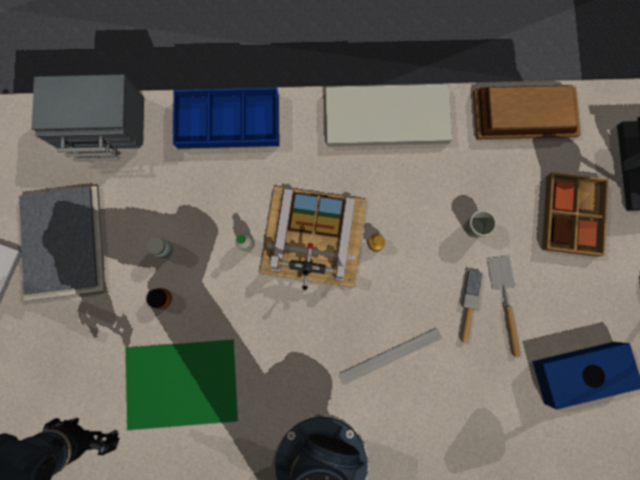

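The clamp sits around (313,237) in the top view and (320,290) in the side view. The glue is at its left (top 243,241) and the brass weight at its right (376,242). I'll zoom in.

```bash
python3 - <<'E'
import cv2,numpy as np
t=cv2.imread("pics/top0.png")[170:300,220:400]; s=cv2.imread("pics/side0.png")[215:375,240:400]
cv2.imwrite("pics/topz.png",cv2.resize(t,None,fx=4.4,fy=4.4,interpolation=cv2.INTER_CUBIC))
cv2.imwrite("pics/sidez.png",cv2.resize(s,None,fx=3.7,fy=3.7,interpolation=cv2.INTER_CUBIC))
E
```

```text
(no output)
```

View pics/topz.png

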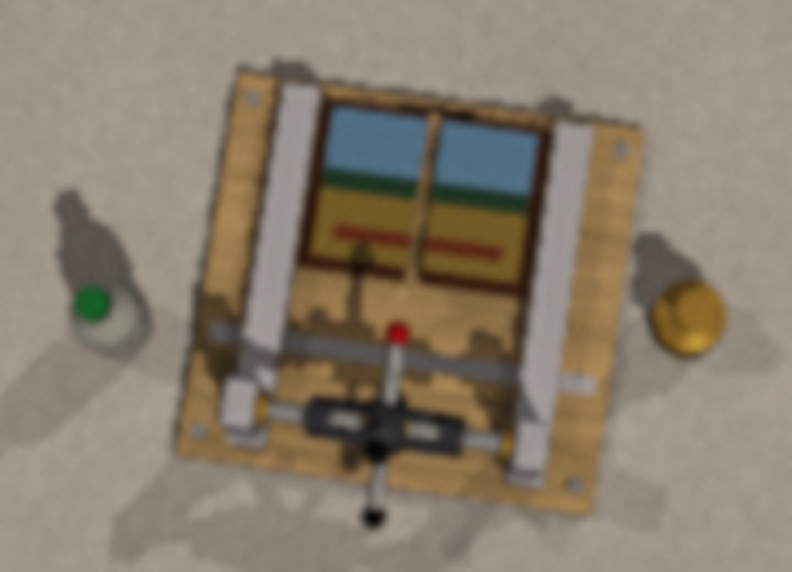

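View pics/sidez.png

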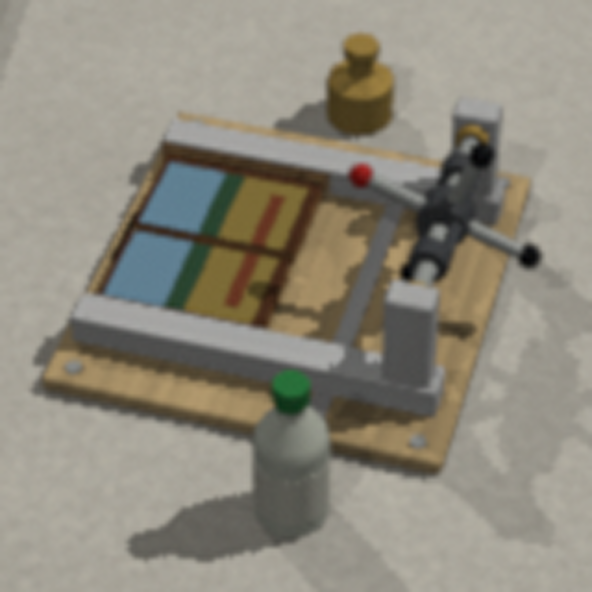

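```bash
cat > h.py <<'E'
import cv2,numpy as np
def ray(d,uv):
    K=d["camera_matrix"];V=d["view"];R=V[:3,:3];o=-R.T@V[:3,3]
    return o,R.T@np.linalg.inv(K)@[uv[0],uv[1],1]
def plane(d,uv,z):
    o,r=ray(d,uv);return o+r*(z-o[2])/r[2]
def tri(d1,u1,d2,u2):
    A=[];b=[]
    for d,u in((d1,u1),(d2,u2)):
        P=d["camera_matrix"]@d["view"][:3]
        for i in(0,1):
            r=u[i]*P[2]-P[i];A.append(r[:3]);b.append(-r[3])
    return np.linalg.lstsq(np.array(A),np.array(b),rcond=None)[0]
def proj(d,p):
    q=d["camera_matrix"]@(d["view"]@np.r_[p,1])[:3];return q[:2]/q[2]
def red(d,box):
    x0,x1,y0,y1=box
    hsv=cv2.cvtColor(np.ascontiguousarray(d["pixels"]),cv2.COLOR_RGB2HSV)
    m=((hsv[...,0]<8)|(hsv[...,0]>172))&(hsv[...,1]>170)&(hsv[...,2]>90)
    mm=np.zeros_like(m);mm[y0:y1,x0:x1]=m[y0:y1,x0:x1]
    n,l,st,c=cv2.connectedComponentsWithStats(mm.astype('uint8'))
    return [(c[i].round(2).tolist(),int(st[i,4])) for i in range(1,n)]
E
python3 - <<'E'
from h import *
T=np.load("top0.npz");S=np.load("side0.npz")
tz=lambda a:((a[0]+.5)/4.4-.5+220,(a[1]+.5)/4.4-.5+170)
sz=lambda a:((a[0]+.5)/3.7-.5+240,(a[1]+.5)/3.7-.5+215)
loc=np.array([[138,135],[138,-135],[-117,-135],[-117,135]])/1e3
ct=np.array([plane(T,tz(a),.012)[:2] for a in[(237,68),(643,125),(592,515),(180,455)]])
cs=np.array([plane(S,sz(a),.012)[:2] for a in[(43,385),(180,115),(530,180),(437,468)]])
for c in(ct,cs,(ct+cs)/2):
    q=c-c.mean(0);l=loc-loc.mean(0)
    yaw=np.arctan2((l[:,0]*q[:,1]-l[:,1]*q[:,0]).sum(),(l*q).sum())
    R=np.array([[np.cos(yaw),-np.sin(yaw)],[np.sin(yaw),np.cos(yaw)]])
    o=c.mean(0)-R@loc.mean(0); print(o,yaw,(c-o-loc@R.T).round(4).tolist())
hub=np.r_[o+R@[-.085,0],.085];print("hub",hub)
for n,a,b in(("red",(398,334),(361,176)),("blkup",(377,450),(481,154)),("blknear",(373,517),(529,255)),("lug",(238,395),(411,292))):
    p=tri(T,tz(a),S,sz(b)); e=proj(T,p)-tz(a); 
    print(n,p,"jig",R.T@(p[:2]-o),p[2],"repr",e,"ang",np.arctan2((R.T@(p[:2]-o))[0]+.085,p[2]-.085))
print(red(T,(220,400,170,300)),red(S,(240,400,215,375)))
E
```

```text
[0.61069839 0.00912553] -0.1642021194179575 [[0.001, -0.0002], [0.0002, 0.0015], [-0.0011, 0.0015], [-0.0001, -0.0027]]
[0.60667393 0.01340851] -0.16881888049976923 [[-0.0028, 0.0008], [-0.0018, 0.0007], [0.0012, 0.0001], [0.0034, -0.0016]]
[0.60868612 0.01126694] -0.16650275143010415 [[-0.0009, 0.0003], [-0.0008, 0.0011], [0.0001, 0.0008], [0.0016, -0.0022]]
hub [0.52486163 0.02535438 0.085     ]
red [0.578526   0.01460284 0.10547078] jig [-0.03029589 -0.00170881] 0.10547078324791292 repr [-0.00576159  0.49000418] ang 1.2127190922105688
blkup [0.50590452 0.02706127 0.1411338 ] jig [-0.10397783 -0.00145856] 0.14113380366118014 repr [-0.02516067  0.73781449] ang -0.3260183487500856
blknear [0.47119715 0.03357249 0.0670801 ] jig [-0.13928435 -0.0007896 ] 0.06708009516820926 repr [-0.01670321  0.37128782] ang -1.8896447182738056
lug [0.54214415 0.11147644 0.10371135] jig [-0.08222989  0.08779534] 0.10371134651718075 repr [-0.03652431  1.3334762 ] ang 0.14697702254130915
[([310.0, 224.0], 1), ([331.0, 227.0], 1), ([310.0, 245.67], 18)] [([337.5, 261.5], 12)]
```

Sleeve is about 1.24 rad: red spoke at 71° and the top black spoke at −19°. The plan is to close the fingers and use them as a pusher. I'll align tool x to −(clamp x) and push the top spoke along its arc in about three strokes.

send_rows([
  [0,[-0.8,-0.85,0],-0.7],
  [0,[-0.8,-0.85,0],-0.7],
  [0,[-0.8,-0.85,0],0],
  [0,[-0.8,-0.85,0],0],
  [0,[-0.8,-0.85,0],0],
  [0,[-0.8,-0.85,0],0],
], grip_force=30)

```text
time_s: 0.7
tool_pos: [0.3112, 0.2569, 0.2281]
ee_rot: [0.076, 0.997, -0.002, -0.001]
wrist_force: [0.4, 0.1, 1.7]
finger_gap: 0.0001
```

```bash
cat > st.py <<'E'
from workcell import manip
import numpy as np
from scipy.spatial.transform import Rotation as Ro
s=manip.sense();yaw=-.1665;o=np.array([.6087,.0113])
def st(s):
    c,n=np.cos(yaw),np.sin(yaw);d=s['tool_pos'][:2]-o
    X=Ro.from_quat(s['ee_rot']).as_matrix();tx=np.degrees(np.arctan2(X[1,0],X[0,0]))
    f=s['wrist_force']
    print("t",round(s['time_s'],2),"jig mm",np.round([1e3*(c*d[0]+n*d[1]),1e3*(-n*d[0]+c*d[1]),1e3*s['tool_pos'][2]],1),"toolx err deg",round((tx-np.degrees(yaw)-180+180)%360-180,1),"F jig",np.round([c*f[0]+n*f[1],-n*f[0]+c*f[1],f[2]],1),"tilt",np.round(X[:2,2],3),"gap",round(s['finger_gap'],4))
st(s)
E
python3 st.py
```

```text
t 0.7 jig mm [-334.1  192.9  228.1] toolx err deg 0.8 F jig [0.4 0.2 1.7] tilt [-0.002 -0.003] gap 0.0001
```

send_rows([
  [0,[-0.8,-0.82,0],0.13],
  [0,[-0.8,-0.82,0],0],
  [0,[-0.8,-0.82,0],0],
  [0,[-0.8,-0.82,0],0],
  [0,[-0.7,-0.75,0],0],
  [0,[-0.4,-0.4,0],0],
  [0,[0,0,0],0],
])

```text
time_s: 1.4
tool_pos: [0.4573, 0.0395, 0.2274]
ee_rot: [0.086, 0.996, -0.002, -0.001]
wrist_force: [0.6, 0.4, 0.3]
finger_gap: 0.0002
```

```bash
python3 st.py
```

```text
t 1.4 jig mm [-154.     2.7  227.4] toolx err deg -0.4 F jig [0.5 0.5 0.3] tilt [-0.002 -0.004] gap 0.0002
```

send_rows([
  [0,[0,-0.09,0.9],0],
  [0,[0,0,0.9],0],
  [0,[0,0,0.65],0],
  [0,[0,0,0],0],
])

```text
time_s: 1.8
tool_pos: [0.4557, 0.0361, 0.1267]
ee_rot: [0.087, 0.996, -0.002, -0.001]
wrist_force: [-0.1, -0.1, 0.2]
finger_gap: 0.0004
```

```bash
cat > look.py <<'E'
import sys;from h import *
from workcell import manip
import st
n=sys.argv[1]
T=manip.get_image("top");S=manip.get_image("side")
a=cv2.resize(T["pixels"][190:290,250:370,::-1],None,fx=3.33,fy=3.33,interpolation=2);b=cv2.resize(S["pixels"][225:345,280:420,::-1],None,fx=2.8,fy=2.8,interpolation=2)
H=min(a.shape[0],b.shape[0]);cv2.imwrite(f"pics/{n}.png",np.hstack([a[:H],b[:H]]));np.savez("top1.npz",**T);np.savez("side1.npz",**S)
E
python3 look.py a1
```

```text
t 1.8 jig mm [-155.    -0.9  126.7] toolx err deg -0.5 F jig [-0.  -0.1  0.2] tilt [-0.002 -0.003] gap 0.0004
```

View pics/a1.png

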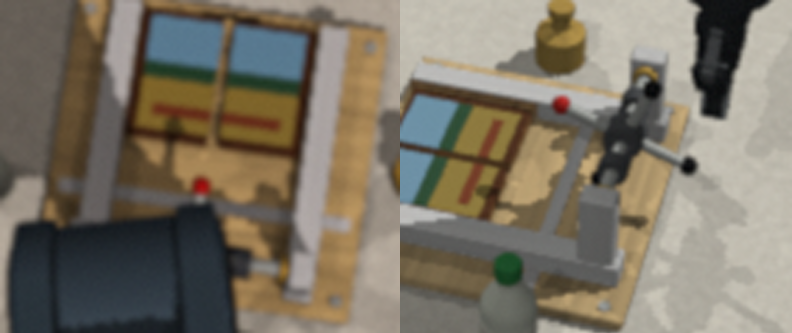

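send_rows([
  [0,[-0.4,0,0],0],
  [0,[-0.4,0,0],0],
  [0,[-0.3,0,0],0],
  [0,[-0.2,0,0],0],
  [0,[0,0,0],0],
])

```text
time_s: 2.4
tool_pos: [0.512, 0.0288, 0.137]
ee_rot: [0.086, 0.996, -0.001, 0.004]
wrist_force: [-0.1, -0.1, -0.5]
finger_gap: 0.0
```

```bash
python3 look.py a2
```

```text
t 2.4 jig mm [-98.3   1.2 137. ] toolx err deg -0.3 F jig [-0.1 -0.1 -0.5] tilt [ 0.008 -0.002] gap 0.0
```

View pics/a2.png

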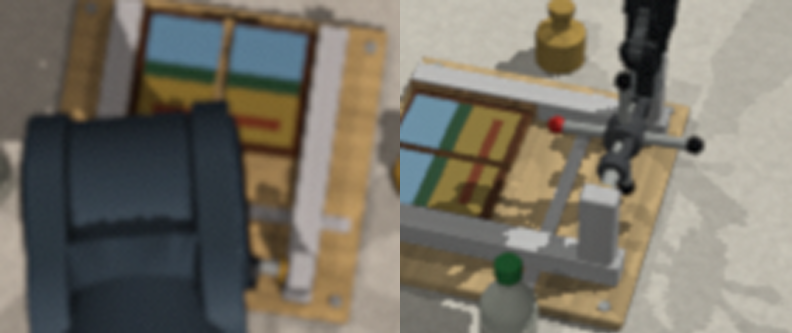

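The spoke turned: the red ball (557,124) is now about level. The tool rose to 137 mm, so I'll back off a little, lower it and continue.

send_rows([
  [0,[0.2,-0.03,0],0],
  [0,[0,0,0.3],0],
  [0,[0,0,0],0],
])

```text
time_s: 2.8
tool_pos: [0.5016, 0.0294, 0.125]
ee_rot: [0.086, 0.996, -0.0, 0.005]
wrist_force: [-1.0, -0.4, -0.8]
finger_gap: 0.0001
```

```bash
python3 st.py
```

```text
t 2.8 jig mm [-1.086e+02  1.000e-01  1.250e+02] toolx err deg -0.3 F jig [-0.9 -0.6 -0.8] tilt [ 0.009 -0.002] gap 0.0001
```

send_rows([
  [0,[-0.28,0,0],0],
  [0,[-0.28,0,0.03],0],
  [0,[-0.2,0,0.06],0],
  [0,[-0.16,0,0.08],0],
  [0,[0,0,0],0],
])

```text
time_s: 3.3
tool_pos: [0.5391, 0.0229, 0.1188]
ee_rot: [0.086, 0.996, -0.0, 0.003]
wrist_force: [-0.8, 0.3, 1.5]
finger_gap: -0.0001
```

```bash
python3 look.py a3
```

```text
t 3.3 jig mm [-7.060e+01 -1.000e-01  1.188e+02] toolx err deg -0.3 F jig [-0.9  0.1  1.5] tilt [ 0.007 -0.001] gap -0.0001
```

View pics/a3.png

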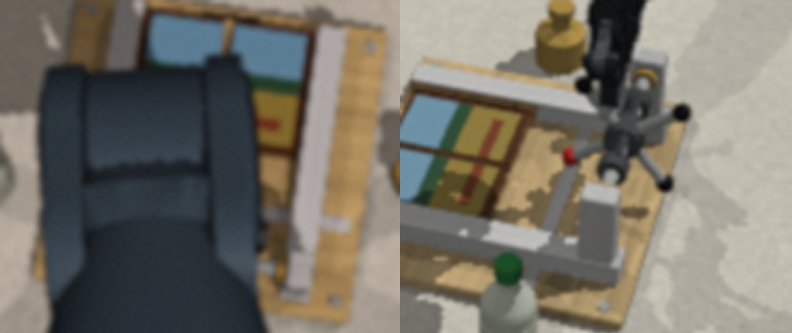

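The spokes are at about 45° now (black top ball 585,85; rear ball 683,112). Continuing along the arc.

send_rows([
  [0,[-0.12,0,0.12],0],
  [0,[-0.1,0,0.13],0],
  [0,[-0.07,0,0.13],0],
  [0,[-0.06,0,0.13],0],
  [0,[0,0,0],0],
])

```text
time_s: 3.9
tool_pos: [0.5558, 0.0201, 0.0989]
ee_rot: [0.086, 0.996, -0.0, 0.006]
wrist_force: [0.2, 0.4, 2.2]
finger_gap: 0.0
```

```bash
python3 look.py a4
```

```text
t 3.9 jig mm [-53.6  -0.1  98.9] toolx err deg -0.3 F jig [0.1 0.5 2.2] tilt [ 0.013 -0.002] gap 0.0
```

View pics/a4.png

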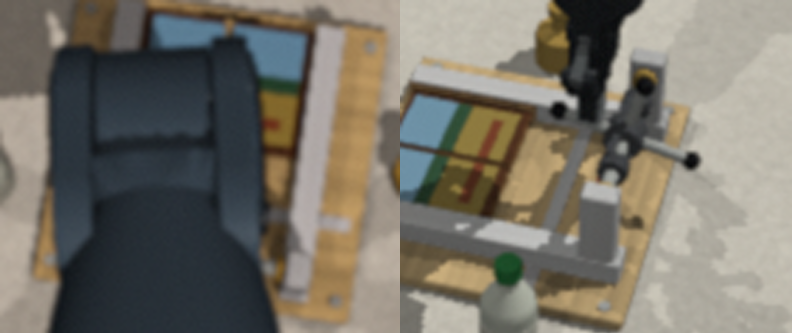

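The stroke is done: that spoke leans about 75° and the next is near −15°. I'll lift, go back behind it and repeat.

send_rows([
  [0,[0,0,-0.9],0],
  [0,[0,0,-0.95],0],
  [0,[0.4,0,-0.3],0],
  [0,[0.95,0,0],0],
  [0,[0.95,0,0],0],
  [0,[0,0,0],0],
])

```text
time_s: 4.6
tool_pos: [0.4603, 0.0364, 0.1855]
ee_rot: [0.086, 0.996, -0.0, 0.005]
wrist_force: [-0.9, -0.3, -0.2]
finger_gap: 0.0001
```

```bash
python3 st.py
```

```text
t 4.6 jig mm [-150.5    0.2  185.5] toolx err deg -0.3 F jig [-0.9 -0.4 -0.2] tilt [ 0.009 -0.001] gap 0.0001
```

Down to about 124, then the approach. This time in smaller rows.

send_rows([
  [0,[0,0,0.8],0],
  [0,[0,0,0.75],0],
  [0,[-0.3,0,0],0],
  [0,[-0.3,0,0],0],
  [0,[-0.3,0,0],0],
  [0,[-0.25,0,0],0],
  [0,[0,0,0],0],
])

```text
time_s: 5.3
tool_pos: [0.5136, 0.028, 0.1274]
ee_rot: [0.086, 0.996, 0.0, 0.008]
wrist_force: [0.2, -0.3, -1.2]
finger_gap: -0.0002
```

```bash
python3 look.py b1
```

```text
t 5.3 jig mm [-96.5   0.7 127.4] toolx err deg -0.3 F jig [ 0.2 -0.3 -1.2] tilt [ 0.016 -0.001] gap -0.0002
```

View pics/b1.png

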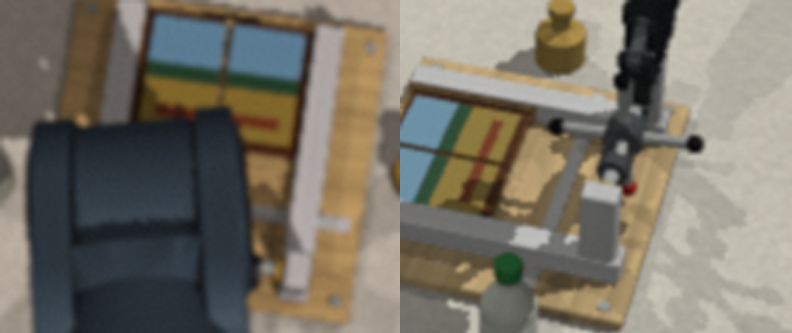

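The red ball (628,188) points down, so sleeve is about π. Continuing this stroke.

send_rows([
  [0,[-0.22,-0.01,0.03],0],
  [0,[-0.2,0,0.05],0],
  [0,[-0.16,0,0.09],0],
  [0,[-0.12,0,0.12],0],
  [0,[-0.1,0,0.12],0],
  [0,[-0.07,0,0.13],0],
  [0,[-0.04,0,0.13],0],
  [0,[0,0,0],0],
])

```text
time_s: 6.2
tool_pos: [0.5548, 0.0207, 0.1019]
ee_rot: [0.086, 0.996, 0.0, 0.012]
wrist_force: [-0.6, 0.7, 1.3]
finger_gap: 0.0001
```

```bash
python3 look.py b2
```

```text
t 6.2 jig mm [-54.7   0.3 101.9] toolx err deg -0.3 F jig [-0.7  0.6  1.3] tilt [ 0.023 -0.001] gap 0.0001
```

View pics/b2.png

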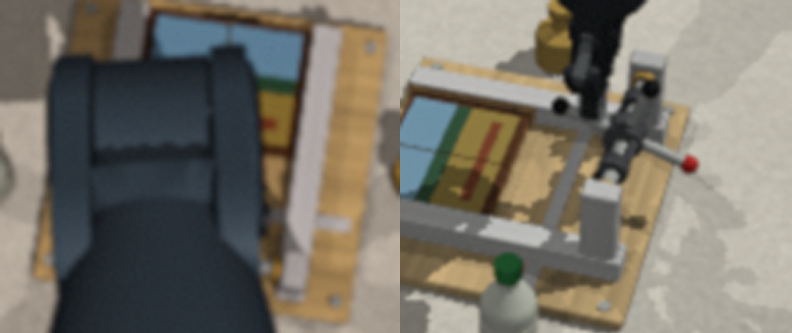

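About 70° (red ball 690,163 is nearly at the rear). Lift, go behind the next spoke, and make the final short push to the stop.

send_rows([
  [0,[0,0,-0.9],0],
  [0,[0,0,-0.95],0],
  [0,[0.4,0,-0.3],0],
  [0,[0.95,0,0],0],
  [0,[0.95,0,0],0],
  [0,[0,0,0.8],0],
  [0,[0,0,0.75],0],
  [0,[0,0,0],0],
])

```text
time_s: 7.1
tool_pos: [0.4587, 0.0377, 0.1262]
ee_rot: [0.085, 0.996, 0.001, 0.012]
wrist_force: [-0.1, 0.6, -1.0]
finger_gap: -0.0
```

```bash
python3 st.py
```

```text
t 7.1 jig mm [-152.3    1.2  126.2] toolx err deg -0.2 F jig [-0.2  0.6 -1. ] tilt [ 0.023 -0.   ] gap -0.0
```

send_rows([
  [0,[-0.25,0,0],0],
  [0,[-0.25,0,0],0],
  [0,[-0.25,0,0],0],
  [0,[-0.15,0,0],0],
  [0,[-0.1,0,0],0],
])

```text
time_s: 7.6
tool_pos: [0.503, 0.0303, 0.1309]
ee_rot: [0.085, 0.996, 0.001, 0.012]
wrist_force: [-3.7, -0.8, 2.6]
finger_gap: -0.0002
```

```bash
python3 st.py
```

```text
t 7.6 jig mm [-107.4    1.3  130.9] toolx err deg -0.2 F jig [-3.5 -1.4  2.6] tilt [0.025 0.   ] gap -0.0002
```

send_rows([
  [0,[-0.1,0,0.03],0],
  [0,[-0.1,0,0.02],0],
  [0,[-0.08,0,0.02],0],
])

```text
time_s: 7.9
tool_pos: [0.5092, 0.0283, 0.1275]
ee_rot: [0.085, 0.996, 0.001, 0.007]
wrist_force: [-19.6, 0.8, 12.1]
finger_gap: -0.0002
```

```bash
python3 look.py c1
```

```text
t 7.9 jig mm [-100.9    0.3  127.5] toolx err deg -0.2 F jig [-19.5  -2.5  12.1] tilt [0.014 0.001] gap -0.0002
```

View pics/c1.png

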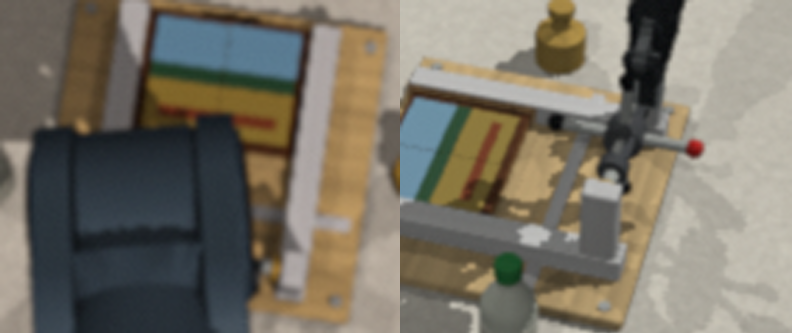

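The force jumped to 20 N and the red spoke is level at the rear (695,148), so the stop is reached and the joint looks closed. Backing away now to check.

send_rows([
  [0,[0.4,0,0],0],
  [0,[0.9,0,0],0],
  [0,[0.5,0,-0.6],0],
  [0,[0.8,0,-0.5],0],
  [0,[0.9,0,-0.4],0],
  [0,[0.9,0,0],0],
  [0,[0.9,0,0],0],
  [0,[0,0,0],0],
])

```text
time_s: 8.8
tool_pos: [0.2961, 0.065, 0.1849]
ee_rot: [0.086, 0.996, 0.002, 0.009]
wrist_force: [-0.5, 0.7, -1.2]
finger_gap: -0.0001
```

```bash
python3 - <<'E'
import st
from h import *
from workcell import manip
T=manip.get_image("top");S=manip.get_image("side")
a=cv2.resize(T["pixels"][170:300,220:400,::-1],None,fx=4.4,fy=4.4,interpolation=2)
cv2.imwrite("pics/ftop.png",a)
cv2.imwrite("pics/fside.png",cv2.resize(S["pixels"][215:375,240:400,::-1],None,fx=3.7,fy=3.7,interpolation=2))
r1,r2=red(T,(220,400,170,300)),red(S,(240,420,215,375));print(r1,r2)
u=max(r1,key=lambda q:q[1])[0];v=max(r2,key=lambda q:q[1])[0];p=tri(T,u,S,v);print(p)
c,s=np.cos(-.1665),np.sin(-.1665);d=p[:2]-[.6087,.0113];x=c*d[0]+s*d[1]
print("jig x",x,"sleeve",np.arctan2(x+.085,p[2]-.085)%(2*np.pi))
E
```

```text
t 8.8 jig mm [-317.2    1.1  184.9] toolx err deg -0.3 F jig [-0.6  0.6 -1.2] tilt [0.018 0.002] gap -0.0001
[([304.0, 288.0], 9)] [([384.77, 277.38], 13)]
[0.46780334 0.03372779 0.08690932]
jig x -0.1426651799503518 sleeve 4.74548728431058
```

View pics/ftop.png

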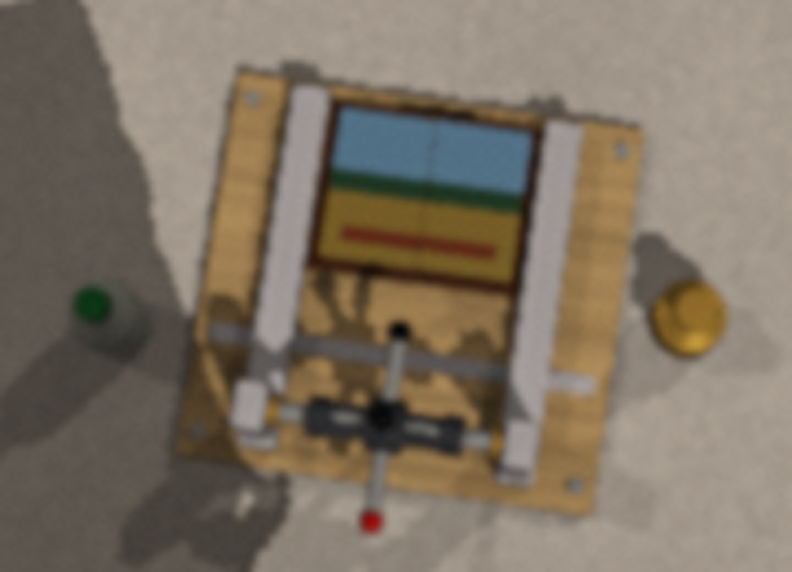

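View pics/fside.png

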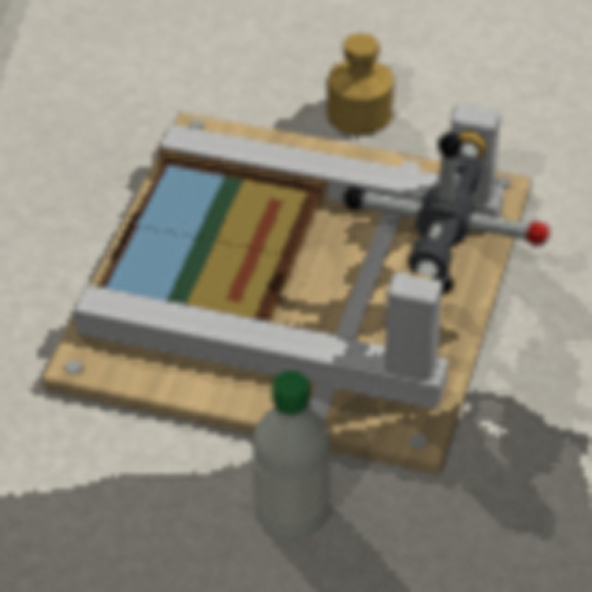

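The panel joint is closed along its whole length, with only a hairline at zoomed (435,105) to (420,270). The red spoke points straight back, the glue and weight haven't moved, and the robot is clear.

```bash
python3 -c "
from workcell import manip
print(manip.job_done())"
```

```text
the job is handed in; nothing more can be done
None
```

The clamp is closed and the job is handed in, at about 9 s of the 51 s allowed. I used the closed fingers as a pusher and tipped the upper spokes towards the panel in three strokes. On the last short one, the force rose to about 23 N at the stop.

**Last checks:**
- **Turnbuckle:** the red ball measured 4.75 rad from two views. That is the 4.71 stop within measuring error; the start reading was about 1.24.
- **Panel:** only a hairline shows along the whole split in both views, and the halves look flat. I judged the gap by eye and did not measure it in mm. The fingers never went near the painted halves.
- **Bystanders:** the glue bottle and brass weight stand where they were. I did not re-measure the others, but the arm never went near them at their height.
- **Robot:** it stands well clear, with wrist force about 1 N.

**Off plan:** the tool rose about 10 mm during the first push, so I backed off, lowered it and carried on. The two cameras also disagreed by about 4 to 6 mm on where the clamp sits, so I used their average, which was accurate enough for this.

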